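Empty the casting mould and hold its cover for waxing

ROBOT

A 6-joint arm with a two-finger parallel gripper is mounted at the origin on a cart in front of the work surface, level with it; the furniture and walls round the work are solid. World frame = base frame: x ahead of the robot, y to its left, z up, the work surface at z = 0. Lengths are in m, angles in rad, forces in N, time in s.
With the tool pointing down it reaches from about 0.35 to 0.85 m from the base axis. Payload 8.1 kg.
Tool frame: the origin (TCP) lies between the finger pads; the fingertips stand 19 mm ahead of it and the grasp point (between the pads) is the TCP; z points along the fingers, x is the direction in which the jaws open and shut, and the axes are right-handed (so a half turn about z gives the same grasp; the last joint's range is limited). The gripper opens to 85 mm and grips with 20 to 120 N. Pads are 22 mm wide; open, the fingers measure 114 mm over their backs; the gripper's body (76 mm by 85 mm) begins 54 mm behind the grasp point. The pads swing forward as they close: fully open they stand 13 mm farther back than shut.
Start: joints at [-1.28, 0.13, 1.488, -0, 1.523, -0.085], TCP at [0.22, -0.558, 0.25] pointing down, gripper open.
Joint ranges: [-2.96, 2.96], [-0.89, 2.26], [0.02, 2.5], [-1.34, 4.48], [0, 2.73], [-2.66, 2.66]. Speed limits (rad/s): [2.39, 2.39, 2.79, 3.14, 3.14, 3.14].

INTERFACE

Orientations are given as a 3x3 rotation matrix whose columns are the frame's x, y, z axes.
In Python, from rig import telemetry, capture, arm gives the robot as it stands.
- The arm moves only by the tool move_arm, never from a script. Its argument "series" is a list of rows, each a list of 3 entries, a list of its own where there are three numbers: the shift along the tool's x, y, z normalised to -1 to 1, where 1 is 0.05 m, then the turn, a rotation vector about the tool's x, y, z normalised to -1 to 1, where 1 is 45 degrees, then the opening, from 0 (shut) to 1 (fully open). In form: [[[tx, ty, tz], [wx, wy, wz], jaw], ...]. A call has 1 to 12 rows; each row shifts and turns the pose as measured when the row begins, along the tool's axes as they then stand; what a row does not reach is not made up. A row lasts 1/10 s, in which the tool goes at most 50 mm and 8.59 degrees, less where a joint would pass 70% of its speed; a pose out of reach is approached as far as the arm can. A call with a number of a shift or a turn outside -1 to 1 is refused whole. A call with a gripper value outside its range is refused whole. The fingers move at their own pace and stop on an object; "squeeze" is the grip in N (left out, the last holds). Time passes only in rows, so rows that do not move let the fingers close. It gives the time, the measured TCP pose, the force and the opening at its end, in the units of the state.
- telemetry.read_state(): the state, without advancing time (a new reading comes with each control period).
- capture(name): name is "scene" or "top"; returns a dict with "image" (384x512x3 uint8, blue, green, red), "depth" (384x512 float32, m along the optical axis (not along the pixel's ray), 0 where there is no reading), "vertical_fov" (degrees; the focal length in pixels is half the picture's height over the tangent of half this angle, whatever the lens; pixels are square), "cx", "cy" (the principal point, pixels), "view" (4x4, takes a point from world to camera coordinates). Camera axes: x right, y down, z forward; pixel columns grow to the right and rows downward; lengths in m; the calibration is good to about 2 mm. A picture is of the moment at which its call begins.
- arm.close_job(): hands the job in, once; it reports no verdict.
The state is a dict: "t": time; "joints": joint angles; "joint_velocities": joint speeds; "joint_torque": joint torques, N m; "eef_pos": TCP position; "tool_rot": TCP orientation; "contact_force": force on the tool from outside, world axes, zero at the start; "wrist_torque": the same for the moment, N m; "opening": finger opening in m.
Only numpy, scipy, OpenCV 4.12 (cv2) and the standard library are available. Lean on these libraries where they do the work, as an engineer would, in place of code of your own. Each camera call takes 0.05 s, during which the arm holds its last target.

TASK

Lift the finished terracotta-coloured pen rest out of the open casting mould and set it upright on the slatted trivet, letting go of it. Then take the mould's hinged cover by its black tab, bring it down to 40 degrees above its shut position and keep holding it still there, so that both faces can be waxed: your program finishes while still holding the cover, which would otherwise fall. Do not let the cover drop shut, and leave the other things on the desk where they are.

Things in the scene. Friction and masses are not known exactly. Their poses are not given: they have to be found in the camera images.
- mould: lower half of an aluminium casting mould on a plywood board (124x122 mm), fixed to the desk. Origin at the centre of the board's underside; +x points to the hinge (far) side, z up. The block is 100 (x) x 110 (y) mm, its flat top face 32 mm above the desk, with a central cavity 64 (x) x 30 (y) mm, 12 mm deep
- hinge (a point): middle of the cover's hinge axis, 56 mm along +x from the mould's centre and 32 mm above the desk; the axis runs along the mould's y. Axes as the mould's
- mould_cover (a joint): angle of the cover in rad: 0 shut (lying flat on the lower half), 0.698 = 40 degrees, 1.571 upright, 1.9 leaning back on its stop, where it starts. The cover (aluminium, 0.3 kg, 100x110x26 mm) swings freely: let go anywhere below 1.4 rad it falls shut
- tab (a point): centre of the black lifting tab's round end (24 mm across), on the middle of the cover's free edge, 34 mm out from it; moves with the cover. Flat sides 14 mm apart along the mould's y: grip across these. At cover angle a it lies 140*cos(a)-18*sin(a) mm from the hinge axis towards the mould's -x and 140*sin(a)+18*cos(a) mm above the axis
- pen_rest: the cast pen rest, terracotta colour: a bar 60 (x) x 26 (y) mm with three rounded ridges across its top, 30 mm high in all, the plain bar 22 mm, about 0.08 kg. Origin at the centre of its underside. At the start it sits loosely in the cavity, its length along the mould's x, its upper 18 mm standing above the mould's top face. Grip it across the 26 mm
- pen_rest_center (a point): centre of the pen rest, half-way up (15 mm above its underside). Axes: x along its length, z up
- trivet: low cream-coloured trivet with dark slats, fixed to the desk, 73 (x) x 180 (y) mm, flat top 32 mm above the desk. Origin at the centre of its underside on the desk
- date_stamp: black stamp, 52x88x46 mm, a bystander; origin at the centre of its underside
- orange_tape: roll of orange tape, 100x100x50 mm, a bystander; origin at the centre of its underside
- dumbbell_knob: black dumbbell-shaped knob, 41x41x56 mm, a bystander; origin at the centre of its underside
- stapler: red and black stapler, 34x144x44 mm, a bystander; origin at the centre of its underside
There are look-alikes about, which are no part of the job. There is more than one size of the pen_rest; the one meant has the size given above.

How it is judged:
By the outcome, as a careful person would: the job done as asked, in the order asked, and still so for the second after the job is handed in, while the arm keeps its last pose, push and grip.
It also fails if it takes over 53 s, if anything falls off the work surface, if the arm or the gripper's body presses on something with over 40 N, if the wrist force passes 120 N, or if a joint passes its speed limit or range.

## Working session

There is one attempt and no reset: what is moved stays moved. The work goes in short steps, Python scripts to look and compute and a tool call to move; the robot and the scene stay as the last step left them, time stands still between calls to the robot, and variables do not carry over. Pictures are saved under pics/ and viewed, and the job is handed in when it is done.

Besides the shell and the picture viewer there is one more tool, called after ">>>" by a JSON object that holds its "fn" and its "kwargs". move_arm: Moves the arm, as the interface text tells. Its arguments: {"type":"object","properties":{"series":{"type":"array","items":{"type":"array"}},"squeeze":{"type":"number"}},"required":["series"]}

```bash
ls; mkdir -p pics; cat > h.py <<'E'
import numpy as np,cv2,json
def load(n):
    d=dict(np.load(f'/tmp/{n}.npz')); return d
def snap(n,tag):
    from rig import capture
    c=capture(n); np.savez(f'/tmp/{tag}.npz',**{k:np.array(v) for k,v in c.items()})
    cv2.imwrite(f'pics/{tag}.png',c['image']); return c
def K(c):
    f=c['image'].shape[0]/2/np.tan(np.radians(float(c['vertical_fov']))/2); return f,float(c['cx']),float(c['cy'])
def ray(c,u,v):
    f,cx,cy=K(c); V=np.array(c['view']); R=V[:3,:3]; t=V[:3,3]
    d=R.T@np.array([(u-cx)/f,(v-cy)/f,1]); return -R.T@t,d
def onz(c,u,v,z):
    o,d=ray(c,u,v); return o+d*(z-o[2])/d[2]
def pts(c):
    f,cx,cy=K(c); V=np.array(c['view']); D=np.array(c['depth']); H,W=D.shape
    u,v=np.meshgrid(np.arange(W),np.arange(H)); P=np.stack([(u-cx)/f*D,(v-cy)/f*D,D],-1)
    P=(P-V[:3,3])@V[:3,:3]; P[D==0]=np.nan; return P
def proj(c,p):
    f,cx,cy=K(c); V=np.array(c['view']); q=V[:3,:3]@np.array(p)+V[:3,3]; return f*q[0]/q[2]+cx,f*q[1]/q[2]+cy
E
python3 - <<'E'
from h import *
for n in('scene','top'):
    c=snap(n,n+'0'); print(n,K(c),np.round(c['view'],3).tolist())
from rig import telemetry; print(telemetry.read_state())
E
```

```text
pics
scene (np.float64(360.8789445636161), 261.18655398863683, 196.2645364349579) [[-0.773, -0.635, -0.021, 0.491], [-0.273, 0.362, -0.891, 0.184], [0.573, -0.683, -0.453, 0.786], [0.0, 0.0, 0.0, 1.0]]
top (np.float64(350.3238240166455), 259.44658189378, 197.5109520190467) [[-0.045, -0.999, 0.003, 0.096], [-0.975, 0.043, -0.216, 0.553], [0.216, -0.013, -0.976, 1.023], [0.0, 0.0, 0.0, 1.0]]
{'t': 0.1, 'joints': array([-1.28037183e+00,  1.31057495e-01,  1.48918138e+00,  4.82184463e-06,
        1.52301503e+00, -8.53797669e-02]), 'joint_velocities': array([-0.00195338,  0.00090503, -0.00253927,  0.00023137, -0.00095103,
       -0.00071884]), 'joint_torque': array([ 2.30754100e-03, -5.70950532e+01, -5.01940691e+01,  3.24962525e-05,
        8.17050110e-03, -6.61627254e-06]), 'eef_pos': array([ 0.22011108, -0.5576626 ,  0.24936009]), 'tool_rot': array([[ 3.67020175e-01, -9.30212862e-01, -4.71097175e-04],
       [-9.30211510e-01, -3.67020449e-01,  1.59305329e-03],
       [-1.65478096e-03, -1.46462684e-04, -9.99998620e-01]]), 'contact_force': array([ 0.02400548, -0.25477669, -0.11204809]), 'wrist_torque': array([ 0.04853204,  0.0219275 , -0.01185261]), 'opening': 0.08574451540433331}
```

View pics/scene0.png

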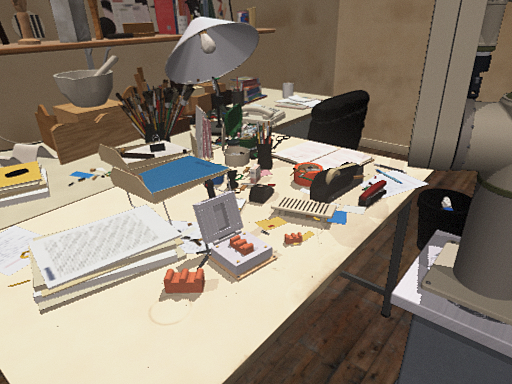

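View pics/top0.png

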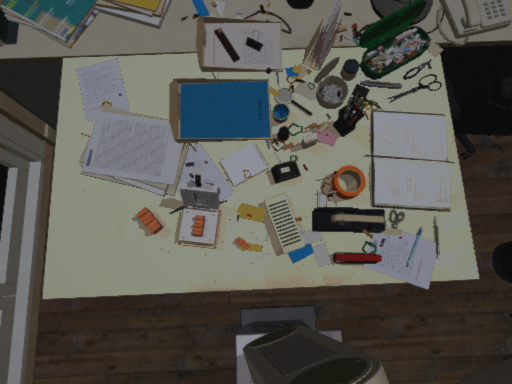

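```bash
python3 - <<'E'
from h import *
a=load('top0')['image'];b=load('scene0')['image']
A=cv2.resize(np.clip(a[150:280,120:320].astype(float)*1.4,0,255).astype('uint8'),None,fx=4,fy=4,interpolation=cv2.INTER_CUBIC)
B=cv2.resize(b[170:310,150:350],None,fx=4,fy=4,interpolation=cv2.INTER_CUBIC)
cv2.imwrite('pics/a1.png',A);cv2.imwrite('pics/b1.png',B)
for n in('top0','scene0'):
    c=load(n);P=pts(c);hsv=cv2.cvtColor(c['image'],cv2.COLOR_BGR2HSV)
    m=((hsv[...,0]<12)&(hsv[...,1]>130)&(hsv[...,2]>70)).astype('uint8')
    k,l,s,ce=cv2.connectedComponentsWithStats(m)
    for i in range(1,k):
        if s[i,4]>25:
            q=P[l==i];q=q[~np.isnan(q[:,0])]
            ys,xs=np.nonzero(l==i); print(n,s[i].tolist(),np.round(np.median(q,0),4),np.round(np.percentile(q[:,2],[2,98]),3), cv2.minAreaRect(np.c_[xs,ys].astype(np.float32)))
E
```

```text
top0 [332, 166, 34, 31, 331] [ 0.5947 -0.2095  0.0494] [0.036 0.054] ((348.75, 180.75001525878906), (30.405588150024414, 31.11269760131836), 45.0)
top0 [137, 208, 25, 25, 294] [0.5057 0.4189 0.0355] [0.026 0.043] ((148.97647094726562, 219.80589294433594), (25.055469512939453, 11.931175231933594), 49.398704528808594)
top0 [193, 216, 11, 20, 160] [0.4786 0.2628 0.046 ] [0.039 0.054] ((198.1307830810547, 225.453857421875), (8.558396339416504, 18.729244232177734), 7.125016689300537)
top0 [236, 238, 14, 11, 72] [0.4228 0.1312 0.0188] [0.013 0.023] ((242.22000122070312, 243.0399932861328), (13.200000762939453, 5.400000095367432), 36.869895935058594)
top0 [336, 254, 45, 7, 292] [ 0.3629 -0.2195  0.0419] [0.035 0.047] ((358.0, 257.0), (6.0, 44.0), 90.0)
scene0 [154, 0, 22, 34, 546] [ 1.7409 -0.5507  0.5265] [0.444 0.6  ] ((164.6703643798828, 16.419557571411133), (35.1478385925293, 17.514347076416016), 83.1572265625)
scene0 [178, 0, 7, 15, 62] [ 1.6757 -0.6135  0.5664] [0.533 0.599] ((181.08197021484375, 6.901639938354492), (14.304647445678711, 5.070001602172852), 84.80557250976562)
scene0 [1
[... 953 characters left out ...]
.34146118164062), (6.559298038482666, 29.360668182373047), 51.34019470214844)
scene0 [285, 232, 17, 12, 143] [0.4189 0.1352 0.0135] [0.001 0.021] ((292.76995849609375, 237.88999938964844), (9.899495124816895, 16.263456344604492), 81.8698959350586)
scene0 [230, 235, 23, 20, 248] [0.475  0.2719 0.0412] [0.029 0.048] ((240.98281860351562, 244.52786254882812), (24.501556396484375, 13.102437019348145), 31.607501983642578)
scene0 [164, 269, 40, 24, 837] [0.4967 0.4278 0.0272] [0.002 0.039] ((183.5, 280.5), (23.0, 39.0), 90.0)
scene0 [337, 313, 12, 19, 70] [ 0.4818 -0.3753 -0.7423] [-0.748 -0.737] ((342.3620910644531, 322.34478759765625), (7.984899520874023, 20.055095672607422), 21.801410675048828)
```

View pics/a1.png

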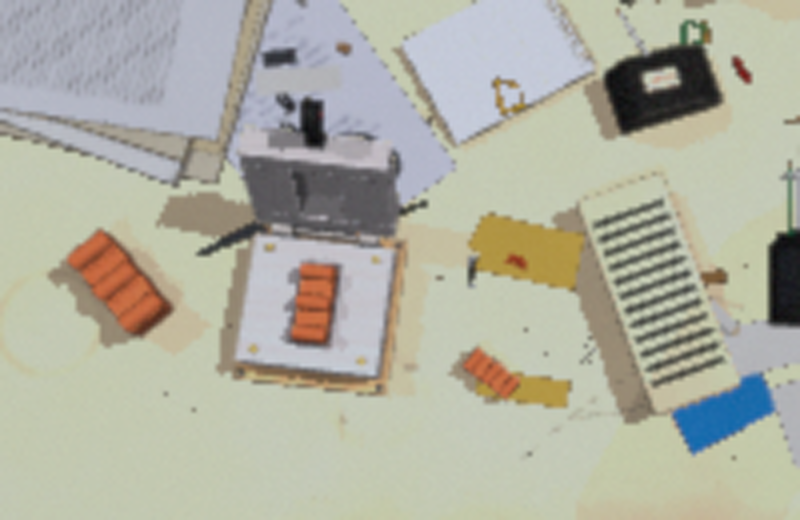

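View pics/b1.png

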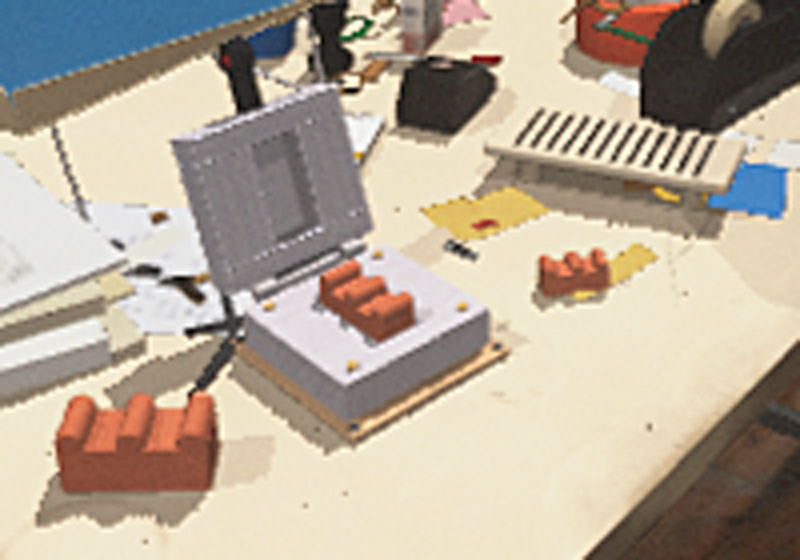

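```bash
python3 - <<'E'
from h import *
c=load('top0');P=pts(c)
def rect(name,roi,zlo,zhi,z,extra=None):
    m=np.zeros(P.shape[:2],bool);x0,x1,y0,y1=roi;m[y0:y1,x0:x1]=1
    m&=(P[...,2]>zlo)&(P[...,2]<zhi)
    if extra is not None:m&=extra
    k,l,s,_=cv2.connectedComponentsWithStats(m.astype('uint8'));i=1+np.argmax(s[1:,4]);m=l==i
    ys,xs=np.nonzero(m)
    q=np.array([onz(c,u,v,z)[:2] for u,v in zip(xs,ys)],np.float32)
    r=cv2.minAreaRect(q);print(name,s[i].tolist(),np.round(r[0],4),np.round(r[1],4),round(r[2],2),'zmed',np.nanmedian(P[m][:,2]),'box',np.round(cv2.boxPoints(r),3).tolist())
    return m
hsv=cv2.cvtColor(c['image'],cv2.COLOR_BGR2HSV)
red=(hsv[...,0]<12)&(hsv[...,1]>110)&(hsv[...,2]>60)
rect('mouldtop',(170,228,205,248),0.024,0.04,0.032,None)
rect('trivet',(255,310,185,260),0.022,0.042,0.032)
rect('rest',(185,215,208,240),0.03,0.06,0.048,red)
rect('big',(130,170,200,240),0.02,0.06,0.036,red)
rect('small',(230,256,230,255),0.01,0.06,0.015,red)
for n in ('scene0',):
    c=load(n);P=pts(c);hsv=cv2.cvtColor(c['image'],cv2.COLOR_BGR2HSV);red=(hsv[...,0]<12)&(hsv[...,1]>110)&(hsv[...,2]>60)
    rect('mouldtop',(200,280,225,280),0.026,0.038,0.032,None)
    rect('trivet',(265,345,190,230),0.026,0.038,0.032)
    rect('rest',(225,260,230,260),0.03,0.06,0.045,red)
E
```

```text
mouldtop [179, 205, 40, 39, 1026] [0.4864 0.2633] [0.111  0.1116] 81.03 zmed 0.03239761183871556 box [[0.4230000078678131, 0.21699999272823334], [0.5329999923706055, 0.20000000298023224], [0.550000011920929, 0.3089999854564667], [0.4399999976158142, 0.3269999921321869]]
trivet [264, 193, 41, 61, 1325] [ 0.4789 -0.0023] [0.1793 0.0728] 17.04 zmed 0.031852763480506405 box [[0.382999986410141, 0.006000000052154064], [0.40400001406669617, -0.06300000101327896], [0.574999988079071, -0.010999999940395355], [0.5540000200271606, 0.05900000035762787]]
rest [193, 216, 11, 20, 170] [0.4797 0.2625] [0.0271 0.0594] 81.64 zmed 0.045766159404721674 box [[0.4480000138282776, 0.2529999911785126], [0.5070000290870667, 0.24500000476837158], [0.5109999775886536, 0.2720000147819519], [0.4519999921321869, 0.2800000011920929]]
big [137, 208, 25, 25, 305] [0.5048 0.4173] [0.0836 0.0366] 38.68 zmed 0.03535523389720394 box [[0.460999995470047, 0.4050000011920929], [0.48399999737739563, 0.37700000405311584], [0.5490000247955322, 0.42899999022483826], [0.5260000228881836, 0.4580000042915344]]
small [236, 237, 1
[... 359 characters left out ...]
414000004529953, 0.22100000083446503], [0.5379999876022339, 0.20100000500679016], [0.5559999942779541, 0.31200000643730164], [0.4320000112056732, 0.3319999873638153]]
trivet [271, 196, 66, 22, 787] [0.4717 0.006 ] [0.1785 0.0789] 16.77 zmed 0.029837826160074007 box [[0.375, 0.017999999225139618], [0.39800000190734863, -0.057999998331069946], [0.5690000057220459, -0.006000000052154064], [0.5460000038146973, 0.07000000029802322]]
rest [230, 235, 23, 20, 256] [0.4713 0.2719] [0.0401 0.0726] 82.13 zmed 0.04127161958651564 box [[0.43299999833106995, 0.25699999928474426], [0.5049999952316284, 0.24699999392032623], [0.5099999904632568, 0.28700000047683716], [0.43799999356269836, 0.296999990940094]]
```

Pen-rest candidates, as pixels in the top image:
- (198,225): sits in the mould, measures 59x27 mm.
- (149,220): lies on the desk, about 84x37 mm, too big.
- (242,243): lies on the desk, about 41x18 mm, too small.

I choose the one in the mould. The crops (a1, b1) show it in the cavity with its ridges up. The cover leans back, with its black tab at about (198,180).

First I move over the mould, holding the orientation fixed.

>>> {"fn": "move_arm", "kwargs": {"series": [[[-0.3,-0.25,0],[0,0,0],1],[[-0.55,-0.45,0],[0,0,0],1],[[-0.55,-0.45,0],[0,0,0],1],[[-0.55,-0.45,0],[0,0,0],1],[[-0.55,-0.45,0],[0,0,0],1],[[-0.55,-0.45,0],[0,0,0],1],[[-0.55,-0.45,0],[0,0,0],1],[[-0.55,-0.45,0],[0,0,0],1],[[-0.55,-0.45,0],[0,0,0],1],[[-0.55,-0.45,0],[0,0,0],1],[[-0.55,-0.45,0],[0,0,0],1],[[-0.55,-0.45,0],[0,0,0],1]], "squeeze": 40}}

```text
t: 1.3
eef_pos: [0.3458, -0.1535, 0.2444]
tool_rot: [[0.36, -0.933, -0.005], [-0.933, -0.36, 0.009], [-0.01, 0.001, -1.0]]
contact_force: [0.6, 0.6, -0.1]
opening: 0.0856
```

>>> {"fn": "move_arm", "kwargs": {"series": [[[-0.57,-0.46,0],[0,0,0],1],[[-0.57,-0.46,0],[0,0,0],1],[[-0.57,-0.46,0],[0,0,0],1],[[-0.57,-0.46,0],[0,0,0],1],[[-0.57,-0.46,0],[0,0,0],1],[[-0.57,-0.46,0],[0,0,0],1],[[-0.57,-0.46,0],[0,0,0],1],[[-0.57,-0.46,0],[0,0,0],1],[[-0.57,-0.46,0],[0,0,0],1],[[-0.57,-0.46,0],[0,0,0],1],[[-0.57,-0.46,0],[0,0,0],1],[[-0.4,-0.3,0],[0,0,0],1]]}}

```text
t: 2.5
eef_pos: [0.4758, 0.274, 0.2436]
tool_rot: [[0.361, -0.932, -0.008], [-0.932, -0.361, 0.008], [-0.01, 0.004, -1.0]]
contact_force: [0.9, -1.2, 0.5]
opening: 0.0856
```

>>> {"fn": "move_arm", "kwargs": {"series": [[[0,0,0],[0,0,-0.19],1],[[0,0,0],[0,0,-0.19],1],[[0,0,0],[0,0,-0.19],1],[[0,0,0],[0,0,-0.19],1],[[0,0,0],[0,0,-0.19],1],[[0,0,0],[0,0,-0.19],1],[[0,0,0],[0,0,-0.19],1],[[0,0,0],[0,0,-0.19],1],[[0,0,0],[0,0,-0.19],1],[[0,0,0],[0,0,-0.19],1],[[0,0,0],[0,0,-0.19],1],[[0,0,0],[0,0,-0.19],1]]}}

```text
t: 3.7
eef_pos: [0.4718, 0.2773, 0.2354]
tool_rot: [[0.823, 0.568, -0.02], [0.568, -0.823, 0.003], [-0.015, -0.014, -1.0]]
contact_force: [-0.3, 0.3, 0.3]
opening: 0.0859
```

```bash
cat >> h.py <<'E'
from scipy.spatial.transform import Rotation as Ro
def down(yaw_deg,pitch=0):
    a=np.radians(yaw_deg);x=np.array([np.cos(a),np.sin(a),0]);z=np.array([0,0,-1.]);y=np.cross(z,x)
    return np.stack([x,y,z],1)@Ro.from_euler('x',pitch,degrees=True).as_matrix()
def todo(p,R):
    from rig import telemetry
    s=telemetry.read_state();T=s['tool_rot'];
    print('t',s['t'],'pos',np.round(s['eef_pos'],4),'F',np.round(s['contact_force'],1),'open',round(s['opening'],4))
    d=T.T@(np.array(p)-s['eef_pos']);w=Ro.from_matrix(T.T@R).as_rotvec()
    print('shift',np.round(d/.05,2),'turn',np.round(w/np.radians(45),3)); return s
E
python3 -c "
from h import *
todo([.480,.2635,.13],down(81.1))"
```

```text
t 3.7 pos [0.4718 0.2773 0.2354] F [-0.3  0.3  0.3] open 0.0859
shift [0.01 0.35 2.1 ] turn [-0.025  0.011 -1.033]
```

>>> {"fn": "move_arm", "kwargs": {"series": [[[0,0,0],[0,0,-0.17],0.6],[[0,0,0],[0,0,-0.17],0.6],[[0,0,0],[0,0,-0.17],0.6],[[0,0,0],[0,0,-0.17],0.6],[[0,0,0],[-0.03,0.01,-0.17],0.6],[[0,0,0],[0,0,-0.17],0.6],[[0,0,0.4],[0,0,0],0.6],[[0,0,0.4],[0,0,0],0.6],[[0,0,0.4],[0,0,0],0.6],[[0,0,0.3],[0,0,0],0.6],[[0,0,0],[0,0,0],0.6]]}}

```text
t: 4.8
eef_pos: [0.4693, 0.2761, 0.1533]
tool_rot: [[0.125, 0.992, -0.002], [0.992, -0.125, -0.001], [-0.001, -0.002, -1.0]]
contact_force: [-0.6, -0.2, -0.5]
opening: 0.0512
```

```bash
python3 -c "
from h import *
todo([.480,.2635,.10],down(81.1))
c=snap('scene','s2');t=snap('top','t2')
cv2.imwrite('pics/s2b.png',cv2.resize(c['image'][150:310,150:350],None,fx=4,fy=3.7,interpolation=cv2.INTER_CUBIC))
cv2.imwrite('pics/t2b.png',cv2.resize(t['image'][150:280,140:260],None,fx=4,fy=4,interpolation=cv2.INTER_CUBIC))
"
```

```text
t 4.8 pos [0.4693 0.2761 0.1533] F [-0.6 -0.2 -0.5] open 0.0512
shift [-0.22  0.25  1.07] turn [-0.002  0.001  0.039]
```

View pics/s2b.png

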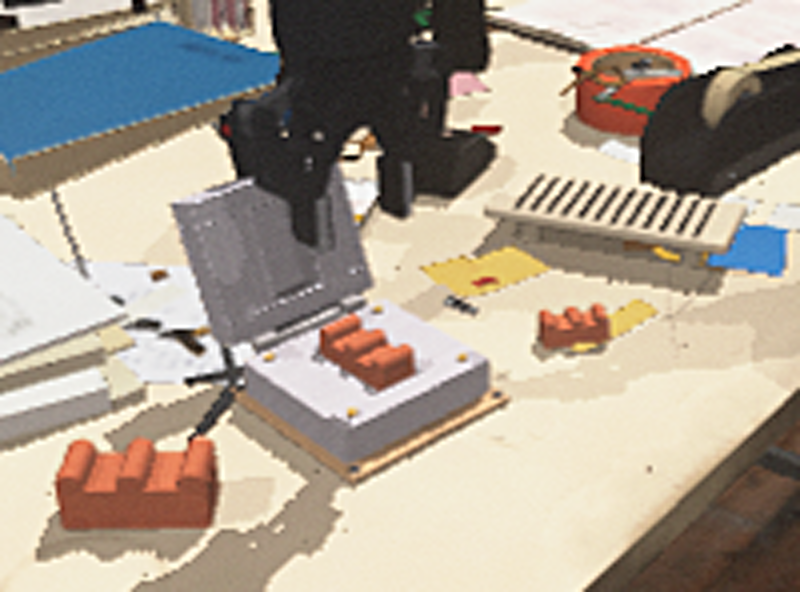

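View pics/t2b.png

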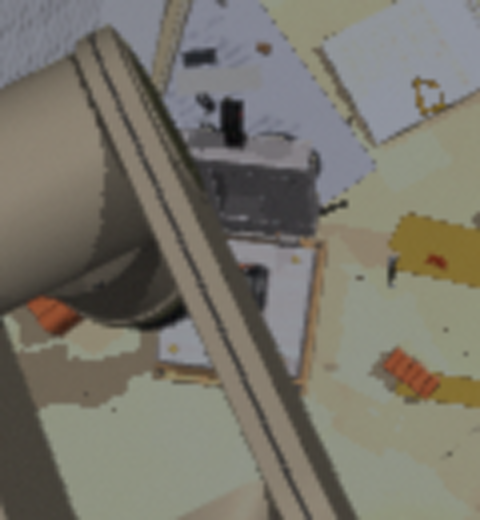

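The scene view shows the fingers straddling the mould above the pen rest, still short of it. I'll correct sideways and then go down.

>>> {"fn": "move_arm", "kwargs": {"series": [[[-0.22,0.25,0],[0,0,0.04],0.6],[[0,0,0.4],[0,0,0],0.5],[[0,0,0.4],[0,0,0],0.5],[[0,0,0.4],[0,0,0],0.5],[[0,0,0],[0,0,0],0.5],[[0,0,0],[0,0,0],0.5]], "squeeze": 25}}

```text
t: 5.5
eef_pos: [0.4911, 0.263, 0.1038]
tool_rot: [[0.164, 0.986, 0.016], [0.987, -0.164, 0.005], [0.008, 0.015, -1.0]]
contact_force: [-0.2, -0.0, -0.2]
opening: 0.0427
```

```bash
python3 -c "
from h import *
todo([.480,.2635,.056],down(81.1))
c=snap('scene','s3')
cv2.imwrite('pics/s3b.png',cv2.resize(c['image'][200:280,200:290],None,fx=7,fy=7,interpolation=cv2.INTER_CUBIC))
"
```

```text
t 5.5 pos [0.4911 0.263  0.1038] F [-0.2 -0.  -0.2] open 0.0427
shift [-0.03 -0.23  0.95] turn [ 0.019 -0.01  -0.011]
```

View pics/s3b.png

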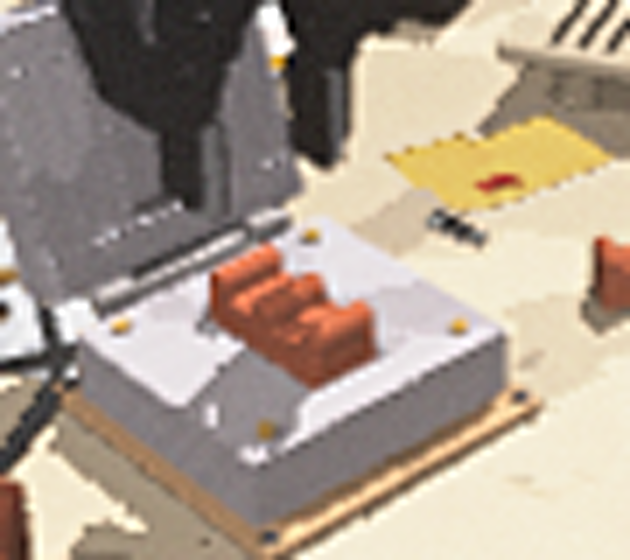

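>>> {"fn": "move_arm", "kwargs": {"series": [[[-0.03,-0.23,0],[0.02,-0.01,0],0.5],[[0,0,0.3],[0,0,0],0.5],[[0,0,0.3],[0,0,0],0.5],[[0,0,0.1],[0,0,0],0.5],[[0,0,0],[0,0,0],0.5]]}}

```text
t: 6.05
eef_pos: [0.4802, 0.2642, 0.0691]
tool_rot: [[0.164, 0.987, 0.002], [0.987, -0.164, 0.001], [0.002, 0.002, -1.0]]
contact_force: [-0.5, 0.2, -0.4]
opening: 0.0427
```

```bash
python3 -c "
from h import *
todo([.480,.2635,.055],down(81.1))"
```

```text
t 6.05 pos [0.4802 0.2642 0.0691] F [-0.5  0.2 -0.4] open 0.0427
shift [-0.01 -0.    0.28] turn [ 0.003 -0.002 -0.012]
```

>>> {"fn": "move_arm", "kwargs": {"series": [[[0,0,0.15],[0,0,0],0.5],[[0,0,0.1],[0,0,0],0.5],[[0,0,0.03],[0,0,0],0.5],[[0,0,0],[0,0,0],0.5]]}}

```text
t: 6.45
eef_pos: [0.4799, 0.2641, 0.0533]
tool_rot: [[0.164, 0.987, 0.001], [0.987, -0.164, 0.001], [0.001, 0.001, -1.0]]
contact_force: [1.2, -0.4, -0.5]
opening: 0.0425
```

```bash
python3 -c "
from h import *
todo([.480,.2635,.055],down(81.1))
c=snap('scene','s4')
cv2.imwrite('pics/s4b.png',cv2.resize(c['image'][200:280,200:290],None,fx=7,fy=7,interpolation=cv2.INTER_CUBIC))
"
```

```text
t 6.45 pos [0.4799 0.2641 0.0533] F [ 1.2 -0.4 -0.5] open 0.0425
shift [-0.01  0.   -0.03] turn [ 0.001 -0.001 -0.012]
```

View pics/s4b.png

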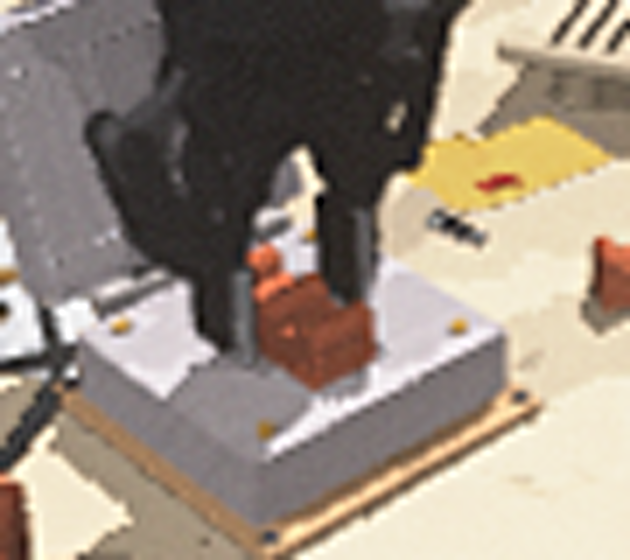

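>>> {"fn": "move_arm", "kwargs": {"series": [[[0,0,0],[0,0,0],0.3],[[0,0,0],[0,0,0],0.15],[[0,0,0],[0,0,0],0],[[0,0,0],[0,0,0],0],[[0,0,0],[0,0,0],0],[[0,0,0],[0,0,0],0]], "squeeze": 40}}

```text
t: 7.1
eef_pos: [0.4808, 0.2645, 0.0547]
tool_rot: [[0.164, 0.987, 0.003], [0.987, -0.164, 0.002], [0.002, 0.003, -1.0]]
contact_force: [0.1, -0.3, -1.3]
opening: 0.0246
```

>>> {"fn": "move_arm", "kwargs": {"series": [[[0,0,-0.1],[0,0,0],0],[[0,0,-0.2],[0,0,0],0],[[0,0,-0.3],[0,0,0],0],[[0,0,-0.4],[0,0,0],0],[[0,0,-0.4],[0,0,0],0],[[0,0,-0.4],[0,0,0],0],[[0,0,0],[0,0,0],0]]}}

```text
t: 7.8
eef_pos: [0.4811, 0.2646, 0.1541]
tool_rot: [[0.164, 0.987, 0.006], [0.987, -0.164, 0.003], [0.004, 0.005, -1.0]]
contact_force: [0.8, 0.8, -0.7]
opening: 0.0245
```

```bash
python3 -c "
from h import *
todo([.478,-.002,.15],down(106.9))
c=snap('scene','s5')
cv2.imwrite('pics/s5b.png',cv2.resize(c['image'][150:280,190:310],None,fx=4.5,fy=4.5,interpolation=cv2.INTER_CUBIC))
"
```

```text
t 7.8 pos [0.4811 0.2646 0.1541] F [ 0.8  0.8 -0.7] open 0.0245
shift [-5.27  0.81  0.07] turn [ 0.008 -0.003 -0.585]
```

View pics/s5b.png

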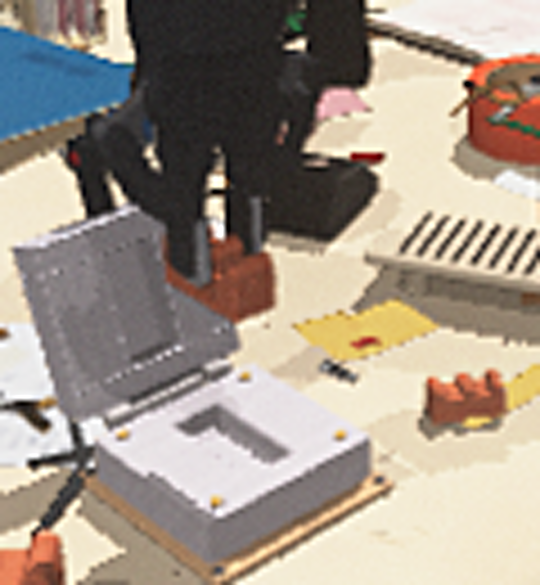

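The rest is out, with 25 mm between the fingers and the cavity empty. Next I turn it to line up with the trivet and carry it over.

>>> {"fn": "move_arm", "kwargs": {"series": [[[0,0,0],[0,0,-0.1],0],[[0,0,0],[0,0,-0.16],0],[[0,0,0],[0,0,-0.16],0],[[0,0,0],[0,0,-0.15],0],[[0,0,0],[0,0,0],0]]}}

```text
t: 8.35
eef_pos: [0.4783, 0.2633, 0.1487]
tool_rot: [[-0.295, 0.955, 0.0], [0.955, 0.295, 0.0], [0.0, 0.0, -1.0]]
contact_force: [-0.8, 0.0, -0.2]
opening: 0.025
```

```bash
python3 -c "
from h import *
todo([.478,-.002,.13],down(106.9))"
```

```text
t 8.35 pos [0.4783 0.2633 0.1487] F [-0.8  0.  -0.2] open 0.025
shift [-5.07 -1.57  0.37] turn [ 0.    -0.     0.006]
```

>>> {"fn": "move_arm", "kwargs": {"series": [[[-0.2,-0.06,0],[0,0,0],0],[[-0.4,-0.12,0],[0,0,0],0],[[-0.5,-0.16,0],[0,0,0],0],[[-0.5,-0.16,0],[0,0,0],0],[[-0.5,-0.16,0],[0,0,0],0],[[-0.5,-0.16,0],[0,0,0],0],[[-0.5,-0.16,0],[0,0,0],0],[[-0.5,-0.16,0],[0,0,0],0],[[-0.5,-0.16,0],[0,0,0],0],[[-0.5,-0.15,0],[0,0,0],0],[[-0.3,-0.1,0.2],[0,0,0],0],[[0,0,0],[0,0,0],0]]}}

```text
t: 9.55
eef_pos: [0.4661, -0.0102, 0.1331]
tool_rot: [[-0.256, 0.967, -0.007], [0.967, 0.256, -0.004], [-0.002, -0.008, -1.0]]
contact_force: [0.2, -0.1, -0.8]
opening: 0.0249
```

```bash
python3 -c "
from h import *
todo([.478,-.002,.08],down(106.9))
c=snap('scene','s6')
cv2.imwrite('pics/s6b.png',cv2.resize(c['image'][130:250,240:370],None,fx=5,fy=5,interpolation=cv2.INTER_CUBIC))
"
```

```text
t 9.55 pos [ 0.4661 -0.0102  0.1331] F [ 0.2 -0.1 -0.8] open 0.0249
shift [0.1  0.28 1.06] turn [-0.01   0.002 -0.046]
```

View pics/s6b.png

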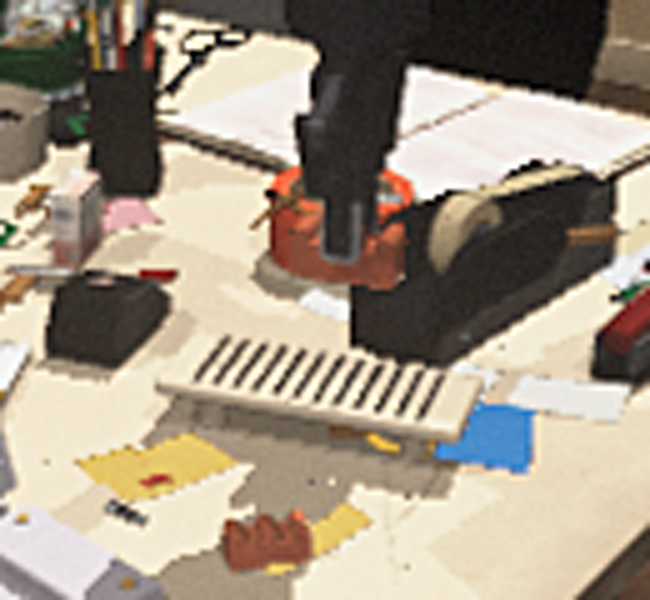

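```bash
python3 -c "
from h import *
P=pts(load('top0'));q=P[200:240,300:390].reshape(-1,3);q=q[(q[:,2]>.05)&(q[:,1]<-.03)]
print(np.percentile(q,[0,1,5,50,95,99,100],axis=0).round(3))
n=q[q[:,1]>-.12];print(n[:,2].max(), n[:,1].max())
"
```

```text
[[ 0.423 -0.308  0.05 ]
 [ 0.44  -0.305  0.051]
 [ 0.445 -0.299  0.055]
 [ 0.476 -0.204  0.071]
 [ 0.513 -0.115  0.086]
 [ 0.528 -0.103  0.088]
 [ 0.54  -0.097  0.092]]
0.07468074544655917 -0.0974389383729752
```

>>> {"fn": "move_arm", "kwargs": {"series": [[[0.1,0.28,0],[-0.01,0,-0.04],0],[[0,0,0.3],[0,0,0],0],[[0,0,0.3],[0,0,0],0],[[0,0,0.2],[0,0,0],0],[[0,0,0],[0,0,0],0]]}}

```text
t: 10.1
eef_pos: [0.4837, 0.004, 0.0949]
tool_rot: [[-0.291, 0.957, 0.008], [0.957, 0.291, 0.001], [-0.002, 0.008, -1.0]]
contact_force: [-0.1, 0.9, -0.7]
opening: 0.025
```

```bash
python3 -c "
from h import *
todo([.478,-.002,.067],down(106.9))"
```

```text
t 10.1 pos [0.4837 0.004  0.0949] F [-0.1  0.9 -0.7] open 0.025
shift [-0.08 -0.15  0.56] turn [0.01  0.002 0.001]
```

>>> {"fn": "move_arm", "kwargs": {"series": [[[-0.08,-0.12,0.1],[0.01,0,0],0],[[0,0,0.15],[0,0,0],0],[[0,0,0.15],[0,0,0],0],[[0,0,0.05],[0,0,0],0],[[0,0,0],[0,0,0],0]]}}

```text
t: 10.6
eef_pos: [0.4801, -0.001, 0.072]
tool_rot: [[-0.293, 0.956, 0.002], [0.956, 0.293, -0.002], [-0.002, 0.002, -1.0]]
contact_force: [0.1, 0.6, -0.7]
opening: 0.0249
```

```bash
python3 -c "
from h import *
todo([.478,-.002,.067],down(106.9))
c=snap('scene','s7')
cv2.imwrite('pics/s7b.png',cv2.resize(c['image'][150:240,260:360],None,fx=6,fy=6,interpolation=cv2.INTER_CUBIC))
"
```

```text
t 10.6 pos [ 0.4801 -0.001   0.072 ] F [ 0.1  0.6 -0.7] open 0.0249
shift [-0.01 -0.05  0.1 ] turn [0.002 0.003 0.003]
```

View pics/s7b.png

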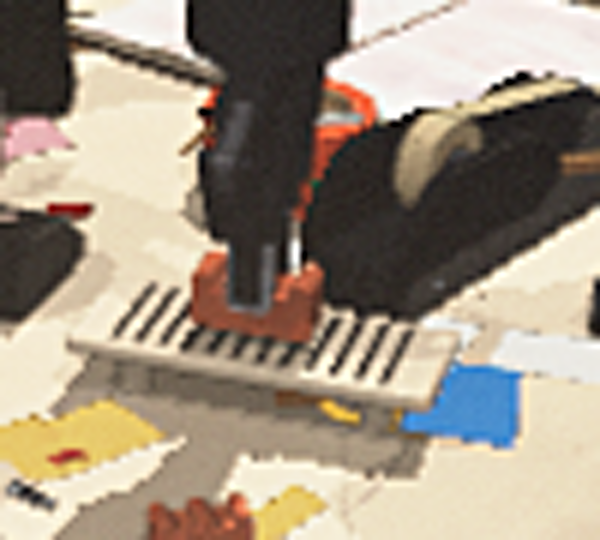

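>>> {"fn": "move_arm", "kwargs": {"series": [[[0,0,0.04],[0,0,0],0],[[0,0,0.04],[0,0,0],0],[[0,0,0],[0,0,0],0]]}}

```text
t: 10.95
eef_pos: [0.4807, -0.0012, 0.0686]
tool_rot: [[-0.293, 0.956, 0.004], [0.956, 0.293, -0.002], [-0.003, 0.003, -1.0]]
contact_force: [0.0, -0.1, -0.3]
opening: 0.0248
```

>>> {"fn": "move_arm", "kwargs": {"series": [[[0,0,0.04],[0,0,0],0],[[0,0,0.02],[0,0,0],0],[[0,0,0],[0,0,0],0]]}}

```text
t: 11.25
eef_pos: [0.4811, -0.0012, 0.066]
tool_rot: [[-0.293, 0.956, 0.004], [0.956, 0.293, -0.002], [-0.003, 0.004, -1.0]]
contact_force: [-1.1, -1.1, 0.8]
opening: 0.0257
```

>>> {"fn": "move_arm", "kwargs": {"series": [[[0,0,0.02],[0,0,0],0],[[0,0,0.02],[0,0,0],0]]}}

```text
t: 11.45
eef_pos: [0.4814, -0.0013, 0.0659]
tool_rot: [[-0.293, 0.956, 0.004], [0.956, 0.293, -0.002], [-0.003, 0.003, -1.0]]
contact_force: [-7.2, 0.0, 13.2]
opening: 0.0248
```

Contact on the trivet: 13 N upward and the descent has stopped. I ease off a little and let go.

>>> {"fn": "move_arm", "kwargs": {"series": [[[0,0,0],[0,0,0],0],[[0,0,0],[0,0,0],0.4],[[0,0,0],[0,0,0],0.45],[[0,0,0],[0,0,0],0.5],[[0,0,0],[0,0,0],0.5]]}}

```text
t: 11.95
eef_pos: [0.4818, -0.0014, 0.0661]
tool_rot: [[-0.293, 0.956, 0.005], [0.956, 0.293, -0.002], [-0.004, 0.004, -1.0]]
contact_force: [0.6, -0.1, -0.3]
opening: 0.0428
```

>>> {"fn": "move_arm", "kwargs": {"series": [[[0,0,-0.1],[0,0,0],0.5],[[0,0,-0.3],[0,0,0],0.5],[[0,0,-0.4],[0,0,0],0.5],[[0,0,-0.4],[0,0,0],0.5],[[0,0,-0.4],[0,0,0],0.5],[[0,0,-0.5],[0,0,0],0.5],[[0,0,-0.5],[0,0,0],0.5],[[0,0,-0.5],[0,0,0],0.5],[[0,0,0],[0,0,0],0.5]]}}

```text
t: 12.85
eef_pos: [0.4796, -0.0009, 0.2283]
tool_rot: [[-0.293, 0.956, 0.003], [0.956, 0.293, -0.002], [-0.003, 0.002, -1.0]]
contact_force: [-0.3, 0.9, 0.4]
opening: 0.0429
```

```bash
python3 -c "
from h import *
todo([.478,-.002,.067],down(106.9))
c=snap('scene','s8');t=snap('top','t8')
cv2.imwrite('pics/s8b.png',cv2.resize(c['image'][150:270,180:360],None,fx=4,fy=4,interpolation=cv2.INTER_CUBIC))
cv2.imwrite('pics/t8b.png',cv2.resize(t['image'][150:280,160:330],None,fx=4,fy=4,interpolation=cv2.INTER_CUBIC))
"
```

```text
t 12.85 pos [ 0.4796 -0.0009  0.2283] F [-0.3  0.9  0.4] open 0.0429
shift [-0.   -0.05  3.23] turn [0.003 0.003 0.003]
```

View pics/s8b.png

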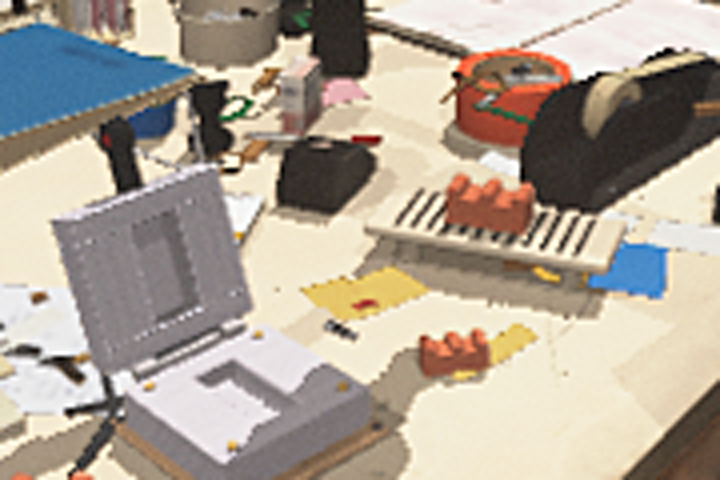

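View pics/t8b.png

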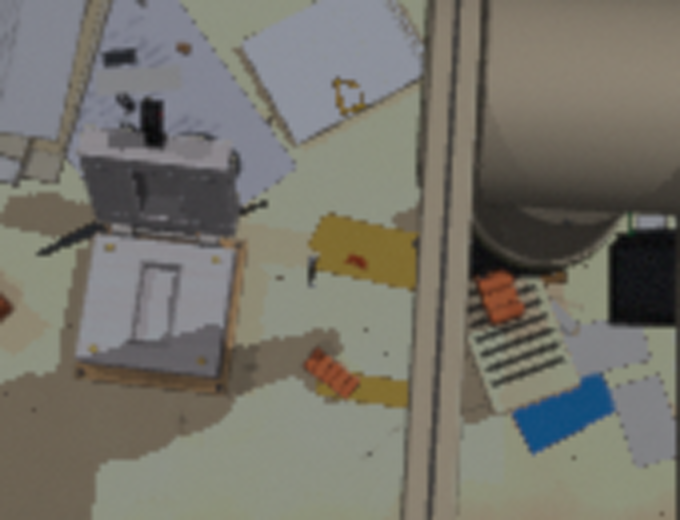

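The pen rest stands upright and free on the trivet, at about (298,222) in the top image and (302,201) in the scene image. Now I locate the tab.

```bash
python3 -c "
from h import *
yaw=np.radians(-8.75);ex=np.array([np.cos(yaw),np.sin(yaw)])
c0=np.array([.480,.2638])
t=load('t8');s=load('s8')
def W(x,z): return np.r_[c0+ex*x,z]
tab=lambda a:W(.056-.140*np.cos(a)+.018*np.sin(a),.032+.140*np.sin(a)+.018*np.cos(a))
print('tab',tab(1.9),proj(t,tab(1.9)),proj(s,tab(1.9)))
for n,c in(('t',t),('s',s)):
    P=pts(c);im=c['image'].max(-1)
    m=(im<60)&(np.linalg.norm(P-tab(1.9),axis=-1)<.05)
    k,l,st,ce=cv2.connectedComponentsWithStats(m.astype('uint8'))
    for i in range(1,k):
        if st[i,4]>8:
            q=P[l==i];print(n,st[i],ce[i].round(1),q.mean(0).round(4),q.min(0).round(3),q.max(0).round(3))
# cavity floor/ mould: top face near edge corners from t8
for f,c in(('t',t),('s',s)):
  cv2.imwrite(f'pics/tab_{f}.png',cv2.resize(c['image'][165:205,180:240],None,fx=10,fy=10,interpolation=cv2.INTER_NEAREST))
P=pts(t); m=(P[...,2]<.026)&(P[...,2]>.014);mm=np.zeros_like(m);mm[208:240,188:212]=1;m&=mm
k,l,st,ce=cv2.connectedComponentsWithStats(m.astype('uint8'));i=1+st[1:,4].argmax();q=P[l==i];r=cv2.minAreaRect(q[:,:2].astype(np.float32));print('cav',st[i],r)
"
```

```text
tab [0.59691718 0.24580473 0.1586628 ] (np.float64(197.29213353786864), np.float64(178.7763632513174)) (np.float64(208.43359026123008), np.float64(183.3312595361059))
t [195 175   6  12  58] [197.4 180.5] [0.5917 0.2455 0.159 ] [0.582 0.239 0.131] [0.606 0.253 0.173]
s [205 179  10  19 107] [209.8 188.1] [0.5882 0.2506 0.15  ] [0.579 0.24  0.127] [0.605 0.256 0.168]
cav [193 216  12  21 190] ((0.4823697805404663, 0.2654910683631897), (0.029135413467884064, 0.06343194097280502), 81.73651885986328)
```

```bash
python3 -c "
import cv2,numpy as np
cv2.imwrite('pics/tabs.png',np.hstack([cv2.imread('pics/tab_t.png'),cv2.imread('pics/tab_s.png')])[:,:1200:].copy()[:, :, :] if 0 else cv2.resize(np.vstack([cv2.imread('pics/tab_t.png'),cv2.imread('pics/tab_s.png')]),(450,600)))"
```

```text
(no output)
```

View pics/tabs.png

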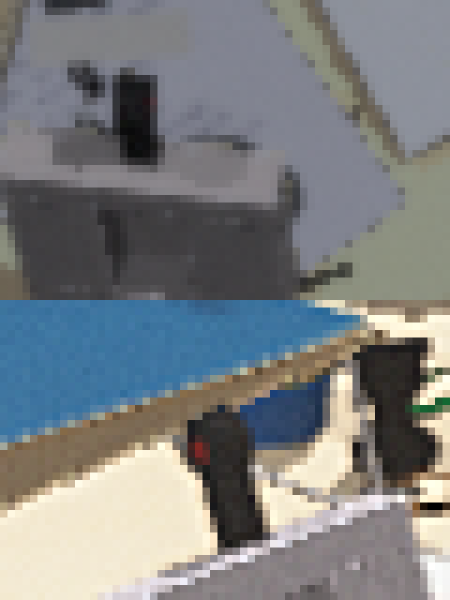

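```bash
python3 -c "
from h import *
for n in('t8','s8'):
    P=pts(load(n)).reshape(-1,3)
    for x0 in np.arange(.55,.9,.05):
        q=P[(P[:,0]>x0)&(P[:,0]<x0+.05)&(P[:,1]>.1)&(P[:,1]<.42)&(P[:,2]<.4)];print(n,round(x0,2),len(q),q[:,2].max().round(3) if len(q) else '')
s=todo([.598,.246,.24],down(81.5))
"
```

```text
t8 0.55 1715 0.173
t8 0.6 1249 0.172
t8 0.65 1491 0.061
t8 0.7 1841 0.133
t8 0.75 1887 0.163
t8 0.8 1393 0.164
t8 0.85 1236 0.164
s8 0.55 2420 0.169
s8 0.6 1116 0.167
s8 0.65 682 0.056
s8 0.7 1256 0.135
s8 0.75 1219 0.159
s8 0.8 1196 0.16
s8 0.85 727 0.16
t 12.95 pos [ 0.478  -0.0007  0.2246] F [ 0.3  0.2 -1.4] open 0.0427
shift [ 4.01  3.74 -0.32] turn [-0.003  0.002  0.567]
```

>>> {"fn": "move_arm", "kwargs": {"series": [[[0.15,0.1,-0.3],[0,0,0],0.5],[[0.36,0.34,-0.3],[0,0,0],0.5],[[0.36,0.34,0],[0,0,0],0.5],[[0.36,0.34,0],[0,0,0],0.5],[[0.36,0.34,0],[0,0,0],0.5],[[0.36,0.34,0],[0,0,0],0.5],[[0.36,0.34,0],[0,0,0],0.5],[[0.36,0.34,0],[0,0,0],0.5],[[0.36,0.34,0],[0,0,0],0.5],[[0.36,0.34,0],[0,0,0],0.5],[[0.3,0.3,0],[0,0,0],0.5],[[0,0,0],[0,0,0],0.5]]}}

```text
t: 14.15
eef_pos: [0.5887, 0.2422, 0.2495]
tool_rot: [[-0.291, 0.956, -0.02], [0.957, 0.291, -0.002], [0.004, -0.019, -1.0]]
contact_force: [-0.2, -1.0, -0.6]
opening: 0.0429
```

>>> {"fn": "move_arm", "kwargs": {"series": [[[0,0,0],[0,0,0.14],0.5],[[0,0,0],[0,0,0.14],0.5],[[0,0,0],[0,0,0.14],0.5],[[0,0,0],[0,0,0.12],0.5],[[0,0,0],[0,0,0],0.5]]}}

```text
t: 14.65
eef_pos: [0.5857, 0.2432, 0.2468]
tool_rot: [[0.142, 0.989, -0.028], [0.99, -0.142, -0.005], [-0.009, -0.027, -1.0]]
contact_force: [0.1, -0.5, -0.2]
opening: 0.0429
```

```bash
python3 -c "
from h import *
s=todo([.598,.246,.22],down(81.5))
"
```

```text
t 14.65 pos [0.5857 0.2432 0.2468] F [ 0.1 -0.5 -0.2] open 0.0429
shift [0.09 0.25 0.53] turn [-0.034  0.011  0.007]
```

>>> {"fn": "move_arm", "kwargs": {"series": [[[0.09,0.25,0],[-0.03,0.01,0],0.5],[[0,0,0.3],[0,0,0],0.5],[[0,0,0.3],[0,0,0],0.5],[[0,0,0.2],[0,0,0],0.5],[[0,0,0],[0,0,0],0.5]]}}

```text
t: 15.15
eef_pos: [0.5985, 0.2455, 0.2011]
tool_rot: [[0.135, 0.991, -0.004], [0.991, -0.135, -0.001], [-0.002, -0.004, -1.0]]
contact_force: [-0.0, 0.0, 0.1]
opening: 0.0426
```

```bash
python3 -c "
from h import *
s=todo([.598,.246,.159],down(81.5))
c=snap('scene','s9');t=snap('top','t9')
cv2.imwrite('pics/s9b.png',cv2.resize(c['image'][150:250,180:280],None,fx=5,fy=5,interpolation=cv2.INTER_CUBIC))
"
```

```text
t 15.15 pos [0.5985 0.2455 0.2011] F [-0.   0.   0.1] open 0.0426
shift [ 0.01 -0.01  0.84] turn [-0.005  0.002  0.017]
```

View pics/s9b.png

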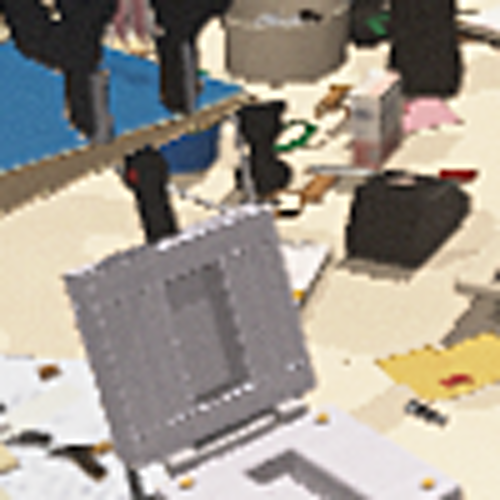

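The open fingers stand either side of the tab, which is at crop (145,175), and just above it. I go down 41 mm.

>>> {"fn": "move_arm", "kwargs": {"series": [[[0,0,0.25],[0,0,0.02],0.5],[[0,0,0.25],[0,0,0],0.5],[[0,0,0.2],[0,0,0],0.5],[[0,0,0.1],[0,0,0],0.5],[[0,0,0],[0,0,0],0.5]]}}

```text
t: 15.75
eef_pos: [0.5997, 0.246, 0.1606]
tool_rot: [[0.152, 0.988, -0.0], [0.988, -0.152, 0.0], [0.0, -0.0, -1.0]]
contact_force: [0.0, -0.5, 0.3]
opening: 0.0424
```

```bash
python3 -c "
from h import *
s=todo([.598,.246,.159],down(81.5))
c=snap('scene','s10')
cv2.imwrite('pics/s10b.png',cv2.resize(c['image'][150:250,180:280],None,fx=5,fy=5,interpolation=cv2.INTER_CUBIC))
"
```

```text
t 15.75 pos [0.5997 0.246  0.1606] F [ 0.  -0.5  0.3] open 0.0424
shift [-0.   -0.03  0.03] turn [-0.001 -0.    -0.005]
```

View pics/s10b.png

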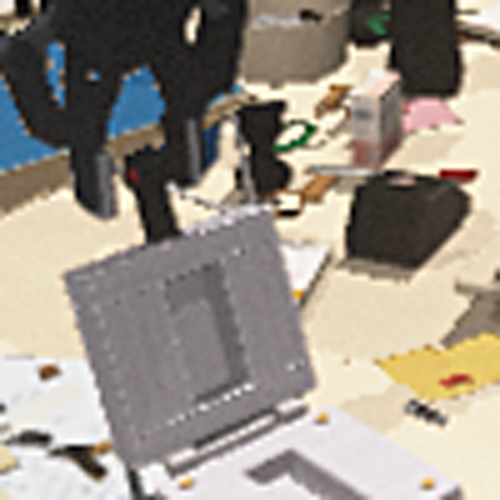

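>>> {"fn": "move_arm", "kwargs": {"series": [[[0,-0.03,0.03],[0,0,0],0.4],[[0,0,0],[0,0,0],0.2],[[0,0,0],[0,0,0],0],[[0,0,0],[0,0,0],0],[[0,0,0],[0,0,0],0],[[0,0,0],[0,0,0],0],[[0,0,0],[0,0,0],0]], "squeeze": 40}}

```text
t: 16.5
eef_pos: [0.5983, 0.2443, 0.1605]
tool_rot: [[0.153, 0.988, -0.0], [0.988, -0.153, -0.002], [-0.002, 0.0, -1.0]]
contact_force: [0.6, 0.1, -1.8]
opening: 0.0132
```

```bash
cat >> h.py <<'E'
EX=np.array([np.cos(np.radians(-8.6)),np.sin(np.radians(-8.6)),0]);EZ=np.array([0,0,1.])
def arc(a1,p1,a0,p0,n):
    """rows in tool axes moving grasp along hinge arc from cover angle a0 (tool pitch p0 deg) to a1,p1; from tool at pose"""
    rel=lambda a:(-.140*np.cos(a)+.018*np.sin(a))*EX+(.140*np.sin(a)+.018*np.cos(a))*EZ
    for i in range(n):
        f0,f1=i/n,(i+1)/n;A=a0+(a1-a0)*f0;B=a0+(a1-a0)*f1;pa=p0+(p1-p0)*f0
        R=down(81.4,pa);print(round(B,3),np.round(R.T@(rel(B)-rel(A))/.05,3)[1:],'wx',round((p1-p0)/n/45,3))
def angle(hinge):
    from rig import telemetry
    s=telemetry.read_state();d=s['eef_pos']-hinge;return np.arctan2(d@EZ,-d@EX)-np.arctan2(.018,.140),np.hypot(d@EZ,d@EX)
E
python3 -c "
from h import *
from rig import telemetry
s=telemetry.read_state();print(s['eef_pos'],s['contact_force'],s['opening'],s['joints'])
c0=np.array([.4815,.2645,.032]);h=c0+.056*EX
print('hinge',h,angle(h))
arc(.698,-48,1.9,0,24)
"
```

```text
[0.59833673 0.24429034 0.1604618 ] [ 0.56144552  0.1483189  -1.82286264] 0.013155438819797487 [ 0.30943347  0.30922502  1.44861403 -0.00210952  1.38464252 -1.10723032]
hinge [0.53687036 0.25612602 0.032     ] (np.float64(1.896020730014875), np.float64(0.14287871321005516))
1.85 [-0.128 -0.059] wx -0.044
1.8 [-0.129 -0.057] wx -0.044
1.75 [-0.13  -0.055] wx -0.044
1.7 [-0.131 -0.053] wx -0.044
1.65 [-0.132 -0.051] wx -0.044
1.599 [-0.133 -0.049] wx -0.044
1.549 [-0.133 -0.047] wx -0.044
1.499 [-0.134 -0.045] wx -0.044
1.449 [-0.135 -0.043] wx -0.044
1.399 [-0.135 -0.041] wx -0.044
1.349 [-0.136 -0.039] wx -0.044
1.299 [-0.136 -0.037] wx -0.044
1.249 [-0.137 -0.035] wx -0.044
1.199 [-0.137 -0.033] wx -0.044
1.149 [-0.138 -0.031] wx -0.044
1.099 [-0.138 -0.029] wx -0.044
1.049 [-0.139 -0.027] wx -0.044
0.998 [-0.139 -0.024] wx -0.044
0.948 [-0.14  -0.022] wx -0.044
0.898 [-0.14 -0.02] wx -0.044
0.848 [-0.14  -0.018] wx -0.044
0.798 [-0.14  -0.016] wx -0.044
0.748 [-0.141 -0.014] wx -0.044
0.698 [-0.141 -0.012] wx -0.044
```

>>> {"fn": "move_arm", "kwargs": {"series": [[[0,-0.13,-0.06],[-0.04,0,0],0],[[0,-0.13,-0.06],[-0.04,0,0],0],[[0,-0.13,-0.05],[-0.04,0,0],0],[[0,-0.13,-0.05],[-0.04,0,0],0]]}}

```text
t: 16.9
eef_pos: [0.574, 0.2481, 0.1699]
tool_rot: [[0.154, 0.979, 0.131], [0.988, -0.153, -0.022], [-0.001, 0.132, -0.991]]
contact_force: [2.7, -0.0, -4.1]
opening: 0.013
```

```bash
cat >> h.py <<'E'
H=np.array([.5369,.2561,.032])
def chk(a1,p1,n):
    from rig import telemetry
    s=telemetry.read_state();a,r=angle(H);T=s['tool_rot'];R0=down(81.4)
    p=np.degrees(Ro.from_matrix(R0.T@T).as_rotvec())
    print('ang',round(a,3),'r',round(r,4),'rot',p.round(1),'F',s['contact_force'].round(1),'M',s['wrist_torque'].round(2),'open',round(s['opening'],4),'lat',round(float((s['eef_pos']-H)@np.array([-EX[1],EX[0],0])),4))
    tgt=lambda a:H+(-.140*np.cos(a)+.018*np.sin(a))*EX+(.140*np.sin(a)+.018*np.cos(a))*EZ
    q=s['eef_pos'];prev=q
    for i in range(n):
        B=a+(a1-a)*(i+1)/n;pp=p[0]+(p1-p[0])*i/n;R=down(81.4,pp)
        x=tgt(B);print(round(B,3),np.round(R.T@(x-prev)/.05,3));prev=x
    print('wx',round((p1-p[0])/n/45,3))
E
python3 -c "
from h import *
chk(.698,-48,20)"
```

```text
ang 1.711 r 0.143 rot [-7.6 -0.1  0.3] F [ 2.7 -0.  -4.1] M [-0.08 -0.62 -0.1 ] open 0.013 lat -0.0023
1.661 [ 0.046 -0.147 -0.019]
1.61 [ 0.    -0.134 -0.05 ]
1.559 [-0.    -0.135 -0.048]
1.509 [ 0.    -0.135 -0.046]
1.458 [-0.    -0.136 -0.044]
1.407 [-0.    -0.137 -0.042]
1.357 [ 0.    -0.137 -0.04 ]
1.306 [ 0.    -0.138 -0.038]
1.255 [-0.    -0.138 -0.036]
1.205 [ 0.    -0.139 -0.034]
1.154 [ 0.    -0.14  -0.031]
1.103 [-0.    -0.14  -0.029]
1.053 [-0.    -0.14  -0.027]
1.002 [ 0.    -0.141 -0.025]
0.951 [-0.    -0.141 -0.023]
0.901 [ 0.    -0.142 -0.021]
0.85 [-0.    -0.142 -0.018]
0.799 [-0.    -0.142 -0.016]
0.749 [ 0.    -0.142 -0.014]
0.698 [ 0.    -0.143 -0.012]
wx -0.045
```

>>> {"fn": "move_arm", "kwargs": {"series": [[[0,-0.13,-0.05],[-0.045,0,0],0],[[0,-0.13,-0.05],[-0.045,0,0],0],[[0,-0.13,-0.05],[-0.045,0,0],0],[[0,-0.13,-0.045],[-0.045,0,0],0],[[0,-0.13,-0.045],[-0.045,0,0],0],[[0,-0.13,-0.04],[-0.045,0,0],0]]}}

```text
t: 17.5
eef_pos: [0.5335, 0.2546, 0.1752]
tool_rot: [[0.153, 0.926, 0.346], [0.988, -0.143, -0.054], [-0.0, 0.35, -0.937]]
contact_force: [2.4, -0.8, -3.9]
opening: 0.0136
```

```bash
python3 -c "
from h import *
chk(.698,-48,14)"
```

```text
ang 1.421 r 0.1432 rot [-20.5  -0.    0.2] F [ 2.4 -0.8 -3.9] M [-0.14 -0.38 -0.13] open 0.0136 lat -0.002
1.369 [ 0.04  -0.152 -0.006]
1.318 [-0.    -0.14  -0.042]
1.266 [-0.   -0.14 -0.04]
1.214 [ 0.    -0.141 -0.037]
1.163 [-0.    -0.142 -0.035]
1.111 [ 0.    -0.142 -0.032]
1.059 [-0.    -0.143 -0.03 ]
1.008 [ 0.    -0.143 -0.027]
0.956 [-0.    -0.144 -0.025]
0.905 [ 0.    -0.144 -0.022]
0.853 [ 0.    -0.144 -0.02 ]
0.801 [ 0.    -0.145 -0.017]
0.75 [-0.    -0.145 -0.015]
0.698 [ 0.    -0.145 -0.012]
wx -0.044
```

>>> {"fn": "move_arm", "kwargs": {"series": [[[0,-0.14,-0.04],[-0.045,0,0],0],[[0,-0.14,-0.04],[-0.045,0,0],0],[[0,-0.14,-0.04],[-0.045,0,0],0],[[0,-0.14,-0.035],[-0.045,0,0],0],[[0,-0.14,-0.035],[-0.045,0,0],0],[[0,-0.14,-0.03],[-0.045,0,0],0]]}}

```text
t: 18.1
eef_pos: [0.4911, 0.2613, 0.1679]
tool_rot: [[0.152, 0.825, 0.544], [0.988, -0.128, -0.082], [0.002, 0.55, -0.835]]
contact_force: [4.6, -0.9, -5.3]
opening: 0.0135
```

```bash
python3 -c "
from h import *
chk(.698,-48,8)
from rig import telemetry;print(telemetry.read_state()['joints'])"
```

```text
ang 1.116 r 0.1435 rot [-33.4   0.1   0.2] F [ 4.6 -0.9 -5.3] M [-0.16 -0.14 -0.23] open 0.0135 lat -0.0017
1.064 [ 0.034 -0.155  0.011]
1.012 [ 0.    -0.144 -0.031]
0.959 [-0.    -0.145 -0.028]
0.907 [-0.    -0.145 -0.025]
0.855 [ 0.    -0.146 -0.022]
0.803 [ 0.    -0.146 -0.019]
0.75 [ 0.    -0.147 -0.016]
0.698 [ 0.    -0.147 -0.013]
wx -0.041
[ 0.64044387 -0.2646132   2.12639955 -0.51618733  0.9137069  -0.53346626]
```

>>> {"fn": "move_arm", "kwargs": {"series": [[[0,-0.14,-0.03],[-0.04,0,0],0],[[0,-0.14,-0.025],[-0.04,0,0],0],[[0,-0.14,-0.025],[-0.04,0,0],0],[[0,-0.14,-0.02],[-0.04,0,0],0],[[0,-0.14,-0.015],[-0.03,0,0],0],[[0,-0.1,-0.01],[-0.02,0,0],0],[[0,0,0],[0,0,0],0],[[0,0,0],[0,0,0],0]]}}

```text
t: 18.9
eef_pos: [0.4556, 0.267, 0.1501]
tool_rot: [[0.149, 0.716, 0.682], [0.989, -0.11, -0.1], [0.003, 0.69, -0.724]]
contact_force: [7.8, -0.3, -6.1]
opening: 0.0133
```

```bash
python3 -c "
from h import *
chk(.698,-48,1)
from rig import telemetry;print(telemetry.read_state()['joints'])
c=snap('scene','s11');t=snap('top','t11')
cv2.imwrite('pics/s11b.png',cv2.resize(c['image'][150:280,180:340],None,fx=5,fy=4.6,interpolation=cv2.INTER_CUBIC))
"
```

```text
ang 0.836 r 0.1438 rot [-43.6   0.2   0.1] F [ 7.8 -0.3 -6.1] M [-0.08 -0.02 -0.17] open 0.0133 lat -0.0014
0.698 [ 0.028 -0.396  0.019]
wx -0.098
[ 0.8036773  -0.32817438  2.28812252 -0.82515204  0.86849608 -0.1639528 ]
```

View pics/s11b.png

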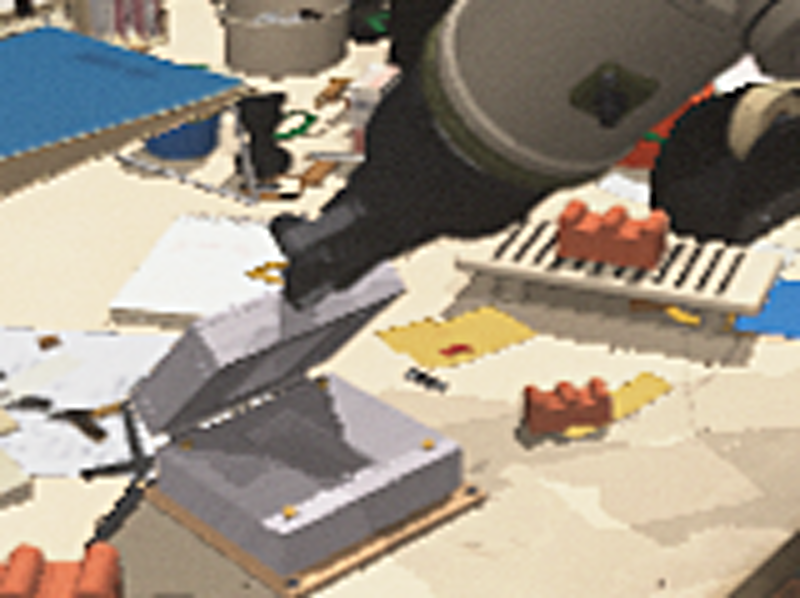

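View pics/t11.png

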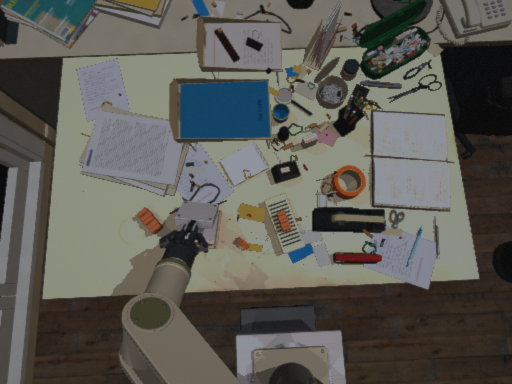

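```bash
cat >> h.py <<'E'
def cover_angle(c,verbose=1):
    P=pts(c);im=c['image'].astype(int);sat=im.max(-1)-im.min(-1)
    L=(P-H)@EX;Y=(P-H)@np.array([-EX[1],EX[0],0]);Z=P[...,2]
    m=(L<0)&(L>-.13)&(abs(Y)<.06)&(Z>.045)&(Z<.16)&(im.max(-1)>70)&(sat<40)
    q=P[m];rng=np.random.default_rng(0);best=None
    for _ in range(400):
        a,b,d=q[rng.choice(len(q),3,0)];n=np.cross(b-a,d-a);l=np.linalg.norm(n)
        if l<1e-4:continue
        n/=l;k=abs((q-a)@n)<.002
        if best is None or k.sum()>best.sum():best=k
    g=q[best];o=g.mean(0);n=np.linalg.svd(g-o)[2][2];n*=np.sign(n[2])
    print('plane n',n.round(3),'inl',best.sum(),len(q),'ang',round(np.arctan2(n@EX,n[2])if 1 else 0,3),'deg',round(np.degrees(np.arctan2(n@EX,n[2])),2),'centroid',o.round(3),'perp dist hinge',round(float((o-H)@n),4))
E
python3 -c "
from h import *
cover_angle(load('t11'));cover_angle(load('s11'))"
```

```text
plane n [ 0.743 -0.119  0.659] inl 515 778 ang 0.852 deg 48.8 centroid [0.509 0.259 0.104] perp dist hinge 0.026
plane n [-0.646  0.1    0.756] inl 292 821 ang -0.713 deg -40.85 centroid [0.475 0.275 0.117] perp dist hinge 0.1062
```

>>> {"fn": "move_arm", "kwargs": {"series": [[[0,-0.12,0],[-0.03,0,0],0],[[0,-0.12,0],[-0.03,0,0],0],[[0,-0.1,0],[-0.03,0,0],0],[[0,-0.07,0],[0,0,0],0],[[0,0,0],[0,0,0],0],[[0,0,0],[0,0,0],0]]}}

```text
t: 19.6
eef_pos: [0.4451, 0.2687, 0.1419]
tool_rot: [[0.155, 0.66, 0.735], [0.988, -0.107, -0.111], [0.005, 0.744, -0.668]]
contact_force: [3.9, -0.8, -3.1]
opening: 0.013
```

```bash
python3 -c "
from h import *
chk(.682,-48,1)
cover_angle(snap('top','t12'));cover_angle(snap('scene','s12'))"
```

```text
ang 0.742 r 0.1437 rot [-48.1   0.2   0.4] F [ 3.9 -0.8 -3.1] M [-0.17  0.14 -0.07] open 0.013 lat -0.0013
0.682 [ 0.026 -0.177  0.033]
wx 0.001
plane n [ 0.682 -0.111  0.723] inl 604 898 ang 0.762 deg 43.68 centroid [0.504 0.26  0.099] perp dist hinge 0.0257
plane n [-0.701  0.12   0.703] inl 278 625 ang -0.792 deg -45.36 centroid [0.468 0.283 0.11 ] perp dist hinge 0.1065
```

>>> {"fn": "move_arm", "kwargs": {"series": [[[0,-0.1,0.01],[0,0,0],0],[[0,-0.09,0.01],[0,0,0],0],[[0,-0.04,0],[0,0,0],0],[[0,0,0],[0,0,0],0],[[0,0,0],[0,0,0],0]]}}

```text
t: 20.2
eef_pos: [0.4405, 0.2694, 0.1374]
tool_rot: [[0.159, 0.655, 0.739], [0.987, -0.111, -0.114], [0.007, 0.748, -0.664]]
contact_force: [1.4, -1.2, -0.2]
opening: 0.0132
```

```bash
python3 -c "
from h import *
chk(.682,-48,1)
cover_angle(snap('top','t13'));cover_angle(snap('scene','s13'))"
```

```text
ang 0.697 r 0.1434 rot [-48.4   0.1   0.7] F [ 1.4 -1.2 -0.2] M [-0.31 -0.02 -0.13] open 0.0132 lat -0.0012
0.682 [ 0.024 -0.047  0.042]
wx 0.009
plane n [ 0.649 -0.106  0.754] inl 645 948 ang 0.717 deg 41.1 centroid [0.502 0.261 0.097] perp dist hinge 0.026
plane n [-0.736  0.115  0.667] inl 256 546 ang -0.841 deg -48.18 centroid [0.465 0.286 0.108] perp dist hinge 0.1066
```

```bash
python3 -c "
from h import *
EY=np.array([-EX[1],EX[0],0])
for n in('t8','s8','top0','scene0'):
    c=load(n);P=pts(c);L=(P-H)@EX;Y=(P-H)@EY;Z=P[...,2];im=c['image'].max(-1)
    for nm,m in(('mouldtop',(L<-.012)&(L>-.1)&(abs(Y)<.05)&(abs(Z-.032)<.006)&(im>80)),('coverin',(L>-.02)&(L<.07)&(abs(Y)<.05)&(Z>.045)&(Z<.14)&(im>60)),('desk',(abs(L+.05)<.4)&(abs(Y)<.4)&(abs(Z)<.006))):
        q=P[m];best=None;rng=np.random.default_rng(1)
        for _ in range(400):
            a,b,d=q[rng.choice(len(q),3,0)];v=np.cross(b-a,d-a);l=np.linalg.norm(v)
            if l<1e-5:continue
            v/=l;k=abs((q-a)@v)<.0015
            if best is None or k.sum()>best.sum():best=k
        g=q[best];o=g.mean(0);v=np.linalg.svd(g-o,full_matrices=False)[2][2];v*=np.sign(v[2]) if nm!='coverin' else np.sign(v@EX)
        print(n,nm,best.sum(),'ang',np.degrees(np.arctan2(v@EX,v[2])).round(2),o.round(4))
"
```

```text
t8 mouldtop 380 ang 0.23 [0.4807 0.2664 0.032 ]
t8 coverin 336 ang 109.28 [0.5582 0.2553 0.0942]
t8 desk 12246 ang -0.08 [0.4609 0.314  0.0007]
s8 mouldtop 590 ang 0.29 [0.4818 0.2664 0.03  ]
s8 coverin 720 ang 108.81 [0.5549 0.2555 0.0893]
s8 desk 28296 ang 0.03 [ 0.4371  0.3691 -0.0018]
top0 mouldtop 385 ang 0.73 [0.4811 0.2644 0.0323]
top0 coverin 350 ang 109.18 [0.5578 0.2534 0.0939]
top0 desk 14201 ang -0.14 [0.4824 0.2656 0.0005]
scene0 mouldtop 545 ang 0.26 [0.4785 0.2704 0.0301]
scene0 coverin 693 ang 109.29 [0.5551 0.2553 0.0904]
scene0 desk 27817 ang 0.01 [ 0.4379  0.3685 -0.0019]
```

Against the known 108.9° of the stop, the top-view plane fit reads about 0.4° high. So the cover is at about 40.8°, and I take off roughly 1° more.

>>> {"fn": "move_arm", "kwargs": {"series": [[[0,-0.06,0.01],[0,0,0],0],[[0,-0.04,0.01],[0,0,0],0],[[0,0,0],[0,0,0],0],[[0,0,0],[0,0,0],0],[[0,0,0],[0,0,0],0]]}}

```text
t: 20.8
eef_pos: [0.4389, 0.2697, 0.1358]
tool_rot: [[0.161, 0.651, 0.741], [0.987, -0.112, -0.117], [0.007, 0.75, -0.661]]
contact_force: [0.7, -2.0, 0.9]
opening: 0.0133
```

```bash
python3 -c "
from h import *
chk(.682,-48,1)
cover_angle(snap('top','t14'));cover_angle(snap('scene','s14'))"
```

```text
ang 0.682 r 0.1433 rot [-48.6   0.1   0.8] F [ 0.7 -2.   0.9] M [-0.49 -0.06 -0.11] open 0.0133 lat -0.0012
0.682 [ 0.024 -0.003  0.044]
wx 0.014
plane n [ 0.634 -0.103  0.766] inl 660 961 ang 0.698 deg 39.98 centroid [0.501 0.261 0.097] perp dist hinge 0.0262
plane n [-0.738  0.107  0.666] inl 242 526 ang -0.842 deg -48.22 centroid [0.465 0.289 0.107] perp dist hinge 0.1065
```

>>> {"fn": "move_arm", "kwargs": {"series": [[[0,0,0],[0,0,0],0],[[0,0,0],[0,0,0],0],[[0,0,0],[0,0,0],0],[[0,0,0],[0,0,0],0]]}}

```text
t: 21.3
eef_pos: [0.439, 0.2697, 0.1358]
tool_rot: [[0.161, 0.651, 0.741], [0.987, -0.112, -0.117], [0.007, 0.75, -0.661]]
contact_force: [1.1, -2.6, 0.8]
opening: 0.0135
```

```bash
python3 -c "
from h import *
chk(.682,-48,1)
t=snap('top','t15');c=snap('scene','s15');cover_angle(t)
from rig import telemetry;print(abs(telemetry.read_state()['joint_velocities']).max())
cv2.imwrite('pics/s15b.png',cv2.resize(c['image'][130:300,160:400],None,fx=3.3,fy=3.3,interpolation=cv2.INTER_CUBIC))
a=load('top0')['image'].astype(int);d=abs(a-t['image']).max(-1);cv2.imwrite('pics/diff.png',np.clip(d*2,0,255).astype('uint8'))
"
```

```text
ang 0.682 r 0.1433 rot [-48.6   0.1   0.8] F [ 1.1 -2.6  0.8] M [-0.47 -0.07 -0.16] open 0.0135 lat -0.0012
0.682 [ 0.024 -0.003  0.043]
wx 0.014
plane n [ 0.641 -0.101  0.761] inl 670 958 ang 0.706 deg 40.46 centroid [0.501 0.26  0.097] perp dist hinge 0.0256
0.002692728109565619
```

View pics/s15b.png

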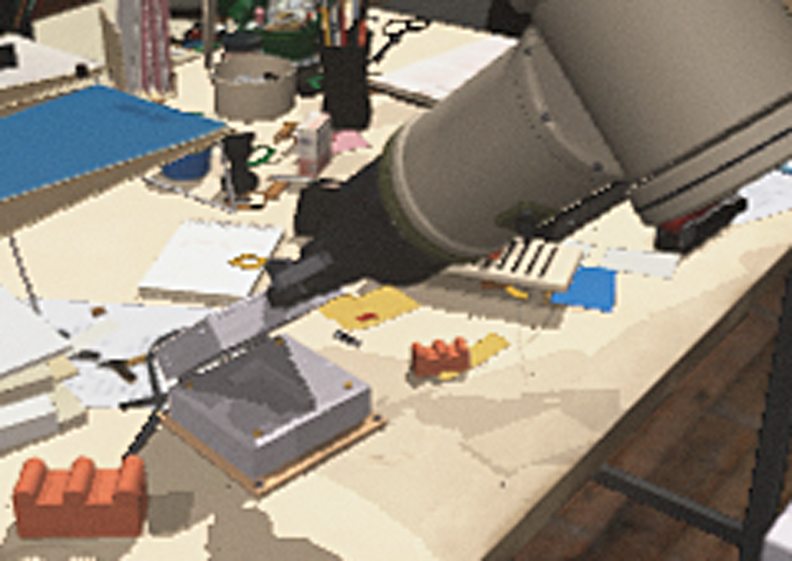

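View pics/diff.png

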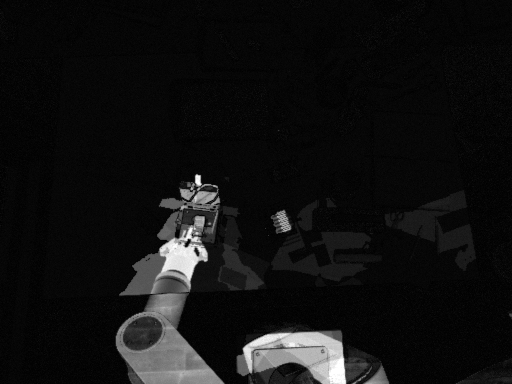

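The cover is held still at about 40°. The top-view difference image shows changes only at the mould, the trivet, the arm and its shadows, with the rest on the trivet at (281,221), so nothing else has moved. I hand the job in.

```bash
python3 -c "
from rig import arm
print(arm.close_job())"
```

```text
the job is handed in; nothing more can be done
None
```

I put the 60 x 26 mm pen rest from the mould on the trivet and let go of it. I then took the cover by its tab and lowered it to about 40°. The job was handed in at about 21.4 s with the cover still gripped.

**Pen rest:** after release both views showed it upright in the middle of the trivet. In the last images the top view still shows it there; the arm hides it in the scene view.

**Cover angle:** the readings do not agree exactly.

| Check | Reading |
|---|---|
| Top-view plane fit | 40.0° and 40.5° (this fit reads about 0.4° high against the 108.9° stop) |
| Tool position about the estimated hinge | 39.1° |
| Scene-view fit of the cover's small front edge | 41.8° (least reliable) |

**Grip:** the tool's distance from the hinge read 143 mm, where the tab should be at 141 mm. That is within a couple of millimetres of calibration and grip error. The cover was not moving (joint speeds under 0.003 rad/s), the outside force was under 3 N, and the jaws held the tab at 13.5 mm.

**Other things on the desk:** comparing top views before and after, I saw nothing else moved.

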